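# Index a can end on its click-stop gauge by four clicks

### The arm

A 6-joint arm with a two-finger parallel gripper is mounted at the origin on a cart in front of the work surface, level with it; the furniture and walls round the work are solid. World frame = base frame: x ahead of the robot, y to its left, z up, the work surface at z = 0. Lengths are in mm, angles in rad, forces in N, time in s.
With the tool pointing down it reaches from about 350 to 875 mm from the base axis. Payload 4.2 kg.
Tool frame: the origin (TCP) lies at the very end of the fingers, on their centre line; the grasp point (between the pads) lies 19 mm behind it; z points along the fingers, y is the line along which they close (so a half turn about z gives the same grasp; the last joint's range is limited). The gripper opens to 85 mm and grips with 20 to 120 N. Pads are 22 mm wide; open, the fingers measure 114 mm over their backs; the gripper's body (76 mm by 85 mm) begins 54 mm behind the grasp point. The pads swing forward as they close: fully open they stand 13 mm farther back than shut.
Start: joints at [1.377, 0.385, 0.008, 0, -1.194, -0.259], TCP at [273.394, 562.01, 231.312] pointing down, gripper open.
Joint ranges: [-3.14, 3.14], [-1.21, 2.06], [-1.07, 1.41], [-3.16, 2.05], [-2.99, -0.16], [-3.1, 3.1]. Speed limits (rad/s): [2.79, 2.79, 3.14, 3.14, 3.14, 3.14].

### API

Orientations are given as a unit quaternion [x, y, z, w].
In Python, from bench import read_state, get_image, camera_model, job_done gives the robot as it stands.
- The arm moves only by the shell command python3 -m handwheel 'ROWS'. ROWS is JSON, a list of rows, each a list of 7 numbers: the shift along the tool's x, y, z in m, then the turn, a rotation vector about the tool's x, y, z in rad, then the gripper's target within -1 to 1 (fully open at 1, half-way at 0, shut at -1). In form: [[dx, dy, dz, wx, wy, wz, jaw], ...]. A call has 1 to 10 rows; each row is the pose to reach, as a shift and turn from the pose commanded when the call began, along the tool's axes at that moment; what a row does not reach only later rows make up. A row lasts 1/8 s, in which the tool goes at most 62.5 mm and 10.7 degrees, less where a joint would pass 70% of its speed; a pose out of reach is approached as far as the arm can. A call with a gripper value outside its range is refused whole. The fingers move at their own pace and stop on an object; the grip force is fixed at half the most. Time passes only in rows, so rows that repeat a pose let the fingers close. It gives the time, the measured TCP pose, the force, the opening and the grip force at its end, in the units of the state.
- read_state(): the state, without advancing time (a new reading comes with each control period).
- get_image(name): name is "side" or "top" or "wrist"; returns (picture, depth): 384x512x3 uint8, blue, green, red; 384x512 float32, mm along the optical axis (not along the pixel's ray), 0 where there is no reading.
- camera_model(name): a dict with "K" (3x3 intrinsics, pixels), "dist" ([k1, k2, p1, p2, k3] as OpenCV has them; the pictures are not rectified), "rvec" (rotation vector, rad) and "tvec" (3), from world to camera coordinates, as OpenCV has them; the wrist camera has in their place "hand_eye" (4x4, takes a point from camera to tool coordinates, whose origin is the TCP and whose axes are the flange's). Camera axes: x right, y down, z forward; pixel columns grow to the right and rows downward; lengths in mm; the calibration is good to about 2 mm. A picture is of the moment at which its call begins: read the wrist's pose just before it. camera_model takes no time and is no camera call.
- job_done(): hands the job in; it is judged then, once.
The state is a dict: "clock": time; "joints": joint angles; "joint_vel": joint speeds; "joint_efforts": joint torques, N m; "position": TCP position; "ee_rot": TCP orientation; "contact_force": force on the tool from outside, world axes, zero at the start; "wrist_torque": the same for the moment, N m; "gripper_width": finger opening in mm; "grasp_force": force on a finger pad.
Only numpy, scipy, OpenCV 4.12 (cv2) and the standard library are available. Lean on these libraries where they do the work, as an engineer would, in place of code of your own. Each camera call takes 0.05 s, during which the arm holds its last target. There are 200 camera calls.

### The job

On the gauge stand a can end lies in the nest of the black star-shaped click-stop dial; move it on from its first to its second measuring point. With the fingertips only, push the red thumb post until the gauge slide is fully back, push the dial's lobes round clockwise (seen from above) by exactly four clicks, and push the slide fully home over the end again. Do not click the dial while the gauge stands over the end, lift nothing, keep the end seated in its nest, and leave the can, date stamp and spare end beside the stand where they are.

Things in the scene. Friction and masses are not known exactly. Their poses are not given: they have to be found in the camera images.
- gauge_stand: dark blue-green base plate of the end gauge, fixed, 14 mm high. Origin on the table under the dial's axis; x away from the robot, y left, z up (yawed a little). Plate: x +-64 mm, y from -206 to +72 mm. The gauge slide runs along y on the -y side. A click-spring housing 28 mm high stands 66 mm from the axis towards (+x, -y).
- dial_top (a point): point on the dial's axis at the top of its black star, 50 mm above the table. Star: 30 to 50 mm above the table, hub radius 40 mm, six lobes 60 degrees apart, 16 mm wide, rounded, reaching to radius 66 mm; gaps about 40 mm wide at radius 55 mm, open from above and outside, free space below. On it an aluminium nest, radius 34 mm, up to 58 mm.
- red_dot_lobe (a point): centre of the rounded end of the lobe that has a red dot on its top, 58 mm from the dial's axis and 40 mm above the table.
- dial (a joint): turn of the dial, rad, growing clockwise from above, no end stops; at 0 the red-dot lobe points along the stand's +x. Notches at every 30 degrees (0.524 rad); starts at rest in the notch at 0, 0.524 or 1.047. A lobe must be pushed with up to about 4 N, most just before half-way; past half-way the dial snaps into the next notch by itself; let go earlier, it drops back.
- gauge (a joint): travel of the gauge slide, m: 0 = home against its stop, stylus over the rim of the end (the start); 0.075 = fully back against the other stop, along the stand's -y. Stays where it is left, friction about 2.5 N. At home its arm and round indicator overhang the dial up to 147 mm above the table; back, they are clear of the star.
- thumb_post (a point): centre of the red upright thumb grip of the gauge slide, diameter 18 mm, from 72 to 120 mm above the table (point at 96 mm); moves with the slide, on its robot side. With the slide home it lies at x -48 mm, y -98 mm in the stand's frame.
- sample_mid (a point): centre of the loose aluminium can end in the nest, diameter 57 mm, 7 mm high, lying flat; its top is 60 mm above the table.
- test_can_mid (a point): centre of a plain white can, diameter 66 mm, 122 mm high, standing on the table about 0.2 m to the left of the dial. Leave it alone.
- stamp_mid (a point): centre of a small date stamp with a red knob, 34 by 34 mm, 70 mm high, standing on the table about 0.12 m to the left of the dial. Leave it alone.
- spare_end_mid (a point): centre of a spare aluminium can end, diameter 57 mm, 7 mm high, lying on the table left of the stand. Leave it alone.

How it is judged (in metres and radians):
On the way, in this order (a step that is already met when the one before it is completed fails the run):
1. the gauge slide is pushed fully back (value of joint gauge above 0.067 m), for 0.1 s.
2. with the slide still back, the dial rests four clicks clockwise of where it started (value of joint gauge above 0.06 m and distance of red_dot_lobe from where it was at the start of the episode between 0.0962 and 0.1043 m and value of joint dial between 1.9 and 3.35 rad and velocity of joint dial between -0.1 and 0.1 rad/s), for 0.2 s.
At the end, for the whole second after the job is handed in: the dial rests in the notch four clicks clockwise of its start (120 degrees, within 8), the gauge slide is home within 5 mm, the can end lies seated in the nest, and can, stamp and spare end are within 20 mm of their places (value of joint gauge below 0.005 m and distance of red_dot_lobe from where it was at the start of the episode between 0.0962 and 0.1043 m and value of joint dial between 1.9 and 3.35 rad and distance between sample_mid and dial_top below 0.009 m and angle between sample_mid's own z axis and vertical below 0.08 rad and distance of each of test_can_mid, stamp_mid, spare_end_mid from where it was at the start of the episode below 0.02 m); the robot touches nothing.
It fails at once if the dial is clicked round while the gauge is not drawn back (value of joint gauge below 0.05 m and (velocity of joint dial above 1.5 rad/s or velocity of joint dial below -1.5 rad/s)).
It fails at once if the can end is lifted or knocked out of its nest (distance between sample_mid and dial_top above 0.015 m).
It fails at once if the can, the stamp or the spare end is lifted or pushed away (distance of any of test_can_mid, stamp_mid, spare_end_mid from where it was at the start of the episode above 0.02 m).
It also fails if it takes over 64 s, if anything falls off the work surface, if the arm or the gripper's body presses on something with over 40 N, if the wrist force passes 120 N, or if a joint passes its speed limit or range.

## Working session

There is one attempt and no reset: what is moved stays moved. The work goes in short steps, Python scripts to look and compute and a shell command to move; the robot and the scene stay as the last step left them, time stands still between calls to the robot, and variables do not carry over. Pictures are saved under pics/ and viewed, at most 10 in all, crops included, and the job is handed in when it is done.

```bash
mkdir -p pics; ls
cat > h.py <<'E'
import numpy as np, cv2
from bench import read_state, get_image, camera_model, job_done
from scipy.spatial.transform import Rotation as R
def ray(cm,uv):
    K=np.array(cm["K"],float);d=np.array(cm["dist"],float)
    p=cv2.undistortPoints(np.array(uv,float).reshape(-1,1,2),K,d).reshape(-1,2)
    Rm=cv2.Rodrigues(np.array(cm["rvec"],float))[0];t=np.array(cm["tvec"],float).ravel()
    D=np.c_[p,np.ones(len(p))]@Rm
    return -Rm.T@t,D
def onplane(cm,uv,z):
    o,D=ray(cm,uv); return o+D*((z-o[2])/D[:,2])[:,None]
def cloud(cm,depth,uv):
    uv=np.array(uv); o,D=ray(cm,uv)
    return o+D*depth[uv[:,1].astype(int),uv[:,0].astype(int)][:,None]
E
python3 - <<'E'
from h import *
import pickle
s=read_state();print({k:np.round(v,3).tolist() for k,v in s.items()})
S={}
for n in("top","side"):
    im,d=get_image(n);cv2.imwrite(f"pics/{n}0.png",im);S[n]=(im,d,camera_model(n))
    cm=S[n][2];print(n,(-cv2.Rodrigues(np.array(cm["rvec"],float))[0].T@np.array(cm["tvec"],float).ravel()).round())
pickle.dump(S,open("s0.pkl","wb"))
E
```

```text
pics
{'clock': 0.0, 'joints': [1.377, 0.386, 0.007, -0.001, -1.194, -0.259], 'joint_vel': [-0.001, 0.001, -0.001, -0.002, 0.0, 0.0], 'joint_efforts': [-0.0, -39.229, 18.84, 4.186, -0.005, 0.0], 'position': [273.166, 561.491, 230.224], 'ee_rot': [0.974, -0.225, -0.0, 0.001], 'contact_force': [-0.182, 0.417, -0.005], 'wrist_torque': [-0.012, 0.042, 0.009], 'grasp_force': 0.0, 'gripper_width': 85.244}
top [392. -43. 961.]
side [ 106. -839.  780.]
```

View pics/top0.png

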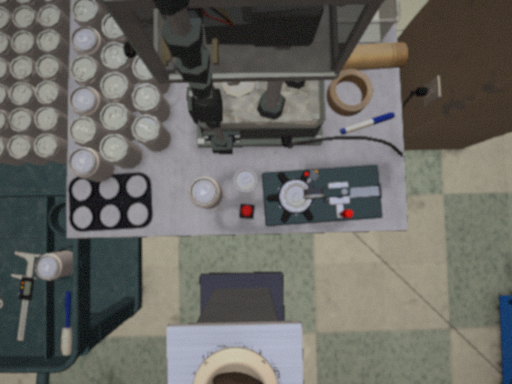

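View pics/side0.png

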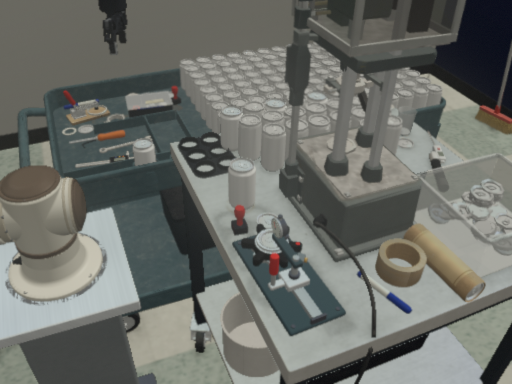

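Top view: stand plate around (322,195), dial at (295,195), red dot near (307,174), red thumb post at (348,213), can (205,192), stamp (247,211), spare end (245,180). Side view agrees. Now the measuring.

Run:
```python
from h import *
import pickle
S=pickle.load(open("s0.pkl","rb"))
im,d,cm=S["top"]
hsv=cv2.cvtColor(im,cv2.COLOR_BGR2HSV)
# plate: dark blue-green
m=((hsv[...,0]>75)&(hsv[...,0]<105)&(hsv[...,1]>70)&(hsv[...,2]<110)).astype(np.uint8)*255
m[:, :255]=0;m[:, 392:]=0;m[:155]=0;m[235:]=0
m=cv2.morphologyEx(m,cv2.MORPH_CLOSE,np.ones((3,3)))
ys,xs=np.nonzero(m);W=onplane(cm,np.c_[xs,ys],14)[:,:2]
r=cv2.minAreaRect(W.astype(np.float32));print("plate",r,cv2.boxPoints(r).round(1).tolist())
red=((hsv[...,0]<8)|(hsv[...,0]>172))&(hsv[...,1]>150)&(hsv[...,2]>90)
n,l,st,c=cv2.connectedComponentsWithStats(red[150:235,180:400].astype(np.uint8))
for i in range(1,n):
    u=c[i]+[180,150]
    print("red",st[i][4],u.round(1),[onplane(cm,[u],z)[0].round(1).tolist() for z in(50,120)], d[int(u[1]),int(u[0])])
cv2.imwrite("pics/crop.png",cv2.resize(im[155:235,180:400],None,fx=3.6,fy=3.6,interpolation=cv2.INTER_CUBIC))
im,d,cm=S["side"]
cv2.imwrite("pics/crops.png",cv2.resize(im[180:330,215:345],None,fx=4,fy=4,interpolation=cv2.INTER_CUBIC))
hsv=cv2.cvtColor(im,cv2.COLOR_BGR2HSV)
red=((hsv[...,0]<8)|(hsv[...,0]>172))&(hsv[...,1]>150)&(hsv[...,2]>90)
n,l,st,c=cv2.connectedComponentsWithStats(red[190:330,215:345].astype(np.uint8))
for i in range(1,n):
    u=c[i]+[215,190]
    print("side red",st[i],u.round(1),[onplane(cm,[u],z)[0].round(1).tolist() for z in(50,96)])
```

```text
plate ((448.58636474609375, -213.9469451904297), (118.75949096679688, 267.4856262207031), 2.5043628215789795) [[383.3999938964844, -82.9000015258789], [395.1000061035156, -350.20001220703125], [513.7999877929688, -345.0], [502.1000061035156, -77.69999694824219]]
red 22 [306.  173.5] [[495.0, -173.5, 50.0], [487.1, -163.5, 120.0]] 913.63605
red 95 [246.1 210. ] [[415.4, -35.9, 50.0], [413.5, -36.5, 120.0]] 889.5139
red 69 [347.9 213.1] [[403.2, -265.3, 50.0], [402.3, -248.2, 120.0]] 840.2857
side red [21 16  8  6 32] [239.3 208.2] [[423.6, -20.6, 50.0], [403.6, -72.2, 96.0]]
side red [81 53  4  2  8] [297.5 243.5] [[496.8, -176.1, 50.0], [472.1, -217.9, 96.0]]
side red [ 55  64   9  21 167] [273.9 263.5] [[425.3, -211.3, 50.0], [405.1, -250.8, 96.0]]
```

View pics/crop.png

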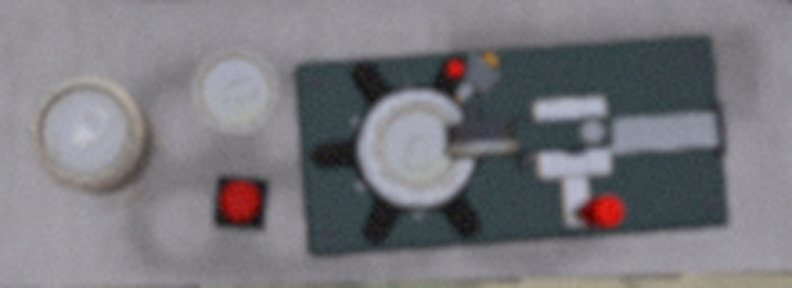

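View pics/crops.png

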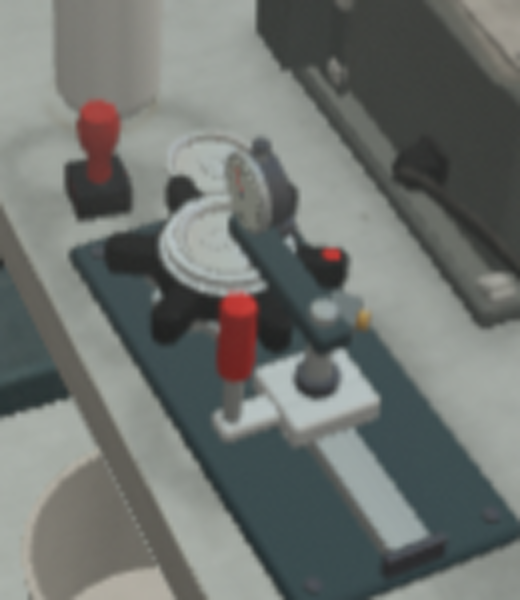

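Crops: red dot at (455,70) on the lobe beside the spring housing, post top at (608,210), lobes evenly at 60°; the side crop confirms this. The plate fit gives yaw ≈ +2.5° and an axis at about (446,-147). That predicts the post at (402,-247), and I measured (403,-249). The dot's angle gives dial ≈ 0.524. Next I check for tall obstacles and convert the targets.

```bash
cat >> h.py <<'E'
A=np.array([446.,-147.]);YAW=np.radians(2.5)
def stand(x,y): 
    c,s=np.cos(YAW),np.sin(YAW); return A+[c*x-s*y,s*x+c*y]
def rows_to(x,y,z):
    s=read_state();q=R.from_quat(s["ee_rot"]);p=np.array(s["position"])
    print("tcp",p.round(1),"yawx",np.degrees(np.arctan2(*q.as_matrix()[[1,0],0])).round(1),"F",np.round(s["contact_force"],1),"t",round(s["clock"],2),"tool shift mm",q.inv().apply(np.array([x,y,z])-p).round(1))
E
python3 - <<'E'
from h import *
import pickle
S=pickle.load(open("s0.pkl","rb"))
for n in S:
    im,d,cm=S[n];v,u=np.nonzero(d>0);P=cloud(cm,d,np.c_[u,v])
    k=(P[:,2]>140)&(P[:,0]>250)&(P[:,0]<620)&(P[:,1]>-350)&(P[:,1]<650)
    Q=P[k]
    for lo in range(-350,650,100):
        q=Q[(Q[:,1]>=lo)&(Q[:,1]<lo+100)]
        if len(q): i=np.argsort(q[:,0])[len(q)//50]; print(n,lo,len(q),"min x pt",q[i].round(), "p5 z",np.percentile(q[:,2],[5,95]).round())
print("post",stand(-48,-98),"dot",stand(58*np.cos(-np.pi/6),-29))
for p in [(400,60,231),(395,-218,231)]: rows_to(*p)
E
```

```text
top -250 1368 min x pt [ 569. -155.  646.] p5 z [150. 630.]
top -150 9301 min x pt [569. -93. 462.] p5 z [156. 641.]
top -50 10352 min x pt [549.  26. 366.] p5 z [157. 650.]
top 50 2293 min x pt [569.  59. 536.] p5 z [471. 647.]
side -250 1885 min x pt [ 572. -157.  465.] p5 z [149. 541.]
side -150 3322 min x pt [571. -78. 461.] p5 z [153. 525.]
side -50 3448 min x pt [552.  -3. 373.] p5 z [154. 495.]
side 50 85 min x pt [569.  53. 484.] p5 z [154. 487.]
side 450 616 min x pt [251. 516. 345.] p5 z [262. 387.]
side 550 235 min x pt [284. 552. 349.] p5 z [249. 338.]
post [ 402.32038533 -247.00045631] dot [ 497.44662832 -173.78141957]
tcp [273.2 561.6 230.3] yawx -26.0 F [ 0.3 -0.1  0.5] t 0.1 tool shift mm [3.335e+02 3.955e+02 1.000e-01]
tcp [273.2 561.6 230.3] yawx -26.0 F [ 0.3 -0.1  0.5] t 0.1 tool shift mm [4.507e+02 6.477e+02 6.000e-01]
```

```bash
python3 -m handwheel '[[0.033,0.04,0,0,0,-0.05,-1],[0.066,0.08,0,0,0,-0.1,-1],[0.1,0.12,0,0,0,-0.15,-1],[0.133,0.16,0,0,0,-0.2,-1],[0.166,0.2,0,0,0,-0.25,-1],[0.2,0.24,0,0,0,-0.3,-1],[0.233,0.28,0,0,0,-0.35,-1],[0.266,0.32,0,0,0,-0.4,-1],[0.3,0.36,0,0,0,-0.45,-1],[0.333,0.395,0,0,0,-0.5,-1]]'
python3 -c "
from h import *
rows_to(398,-214,231)"
```

```text
clock: 1.35
position: [399.8, 59.4, 231.3]
ee_rot: [1.0, 0.024, 0.0, -0.0]
contact_force: [0.3, -0.1, -0.3]
gripper_width: 0.2
grasp_force: 0.0
tcp [399.8  59.4 231.3] yawx 2.8 F [ 0.3 -0.1 -0.3] t 1.35 tool shift mm [-1.520e+01  2.729e+02  2.000e-01]
```

```bash
python3 -m handwheel '[[-0.002,0.045,0,0,0,0,-1],[-0.005,0.09,0,0,0,0,-1],[-0.008,0.135,0,0,0,0,-1],[-0.01,0.18,0,0,0,0,-1],[-0.012,0.225,0,0,0,0,-1],[-0.015,0.273,0,0,0,0,-1],[-0.015,0.273,0,0,0,0,-1]]'
python3 - <<'E'
from h import *
rows_to(398,-214,85)
s=read_state();im,d=get_image("wrist");cm=camera_model("wrist")
H=np.array(cm["hand_eye"],float);T=np.eye(4);T[:3,:3]=R.from_quat(s["ee_rot"]).as_matrix();T[:3,3]=s["position"]
M=np.linalg.inv(T@H);cm["rvec"]=cv2.Rodrigues(M[:3,:3])[0];cm["tvec"]=M[:3,3]
hsv=cv2.cvtColor(im,cv2.COLOR_BGR2HSV)
red=((hsv[...,0]<8)|(hsv[...,0]>172))&(hsv[...,1]>150)&(hsv[...,2]>90)
n,l,st,c=cv2.connectedComponentsWithStats(red.astype(np.uint8))
for i in range(1,n):
    if st[i][4]>30: print(st[i],c[i].round(),[onplane(cm,[c[i]],z)[0].round(1).tolist() for z in(50,120)])
cv2.imwrite("pics/w1.png",im)
E
```

```text
clock: 2.22
position: [397.2, -214.5, 230.6]
ee_rot: [1.0, 0.021, -0.001, -0.0]
contact_force: [0.5, 0.1, 0.2]
gripper_width: -0.2
grasp_force: 0.0
tcp [ 397.2 -214.5  230.6] yawx 2.4 F [0.5 0.1 0.2] t 2.23 tool shift mm [  1.   -0.5 145.6]
[217  74   9  10  75] [221.  79.] [[494.9, -172.8, 50.0], [490.9, -181.1, 120.0]]
[ 90 138  32  21 413] [103. 147.] [[414.3, -32.2, 50.0], [427.8, -71.0, 120.0]]
[281 163  20  25 370] [290. 175.] [[388.3, -257.5, 50.0], [407.4, -247.5, 120.0]]
```

View pics/w1.png

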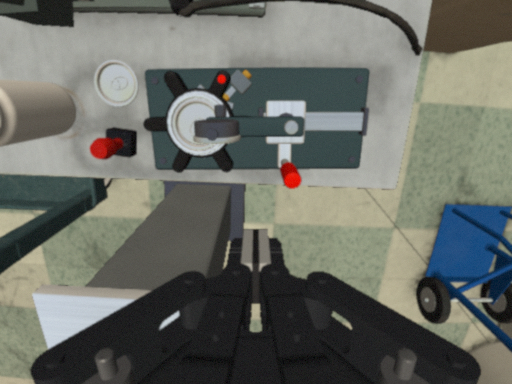

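Wrist view: red dot (221,79), post (290,175), stamp (103,147), and the fingertips just on the robot side of the plate. Positions agree within a few mm, so I descend beside the post.

```bash
python3 -m handwheel '[[0,0,0.03,0,0,0,-1],[0.001,0,0.06,0,0,0,-1],[0.001,0,0.09,0,0,0,-1],[0.002,0,0.12,0,0,0,-1],[0.002,0,0.143,0,0,0,-1],[0.002,0,0.143,0,0,0,-1]]'
python3 -c "
from h import *
rows_to(399,-214,88)"
```

```text
clock: 3.02
position: [398.7, -211.0, 87.1]
ee_rot: [1.0, 0.024, -0.002, -0.0]
contact_force: [-0.8, -1.2, 0.6]
gripper_width: -0.3
grasp_force: 0.0
tcp [ 398.7 -211.    87.1] yawx 2.8 F [-0.8 -1.2  0.6] t 3.02 tool shift mm [ 0.1  3.  -1. ]
```

```bash
python3 -m handwheel '[[0,0.008,0,0,0,0,-1],[0,0.016,0,0,0,0,-1],[0,0.024,0,0,0,0,-1],[0,0.032,0,0,0,0,-1],[0,0.04,0,0,0,0,-1],[0,0.048,0,0,0,0,-1],[0,0.056,0,0,0,0,-1],[0,0.064,0,0,0,0,-1],[0,0.072,0,0,0,0,-1],[0,0.08,0,0,0,0,-1]]'
python3 - <<'E'
from h import *
cm=camera_model("top");im,d=get_image("top")
hsv=cv2.cvtColor(im,cv2.COLOR_BGR2HSV)
red=((hsv[...,0]<8)|(hsv[...,0]>172))&(hsv[...,1]>150)&(hsv[...,2]>90)
n,l,st,c=cv2.connectedComponentsWithStats(red[150:235,180:420].astype(np.uint8))
for i in range(1,n): 
    u=c[i]+[180,150];print(st[i],u,onplane(cm,[u],50).round(1),onplane(cm,[u],120).round(1))
cv2.imwrite("pics/t2.png",cv2.resize(im[130:240,180:420],None,fx=3,fy=3))
E
```

```text
clock: 4.28
position: [403.8, -292.6, 88.3]
ee_rot: [1.0, 0.024, 0.0, -0.0]
contact_force: [3.4, 4.6, 1.6]
gripper_width: -0.0
grasp_force: 1.6
[61 55 11 11 95] [246.12631579 210.01052632] [[415.4 -35.9  50. ]] [[413.5 -36.5 120. ]]
```

View pics/t2.png

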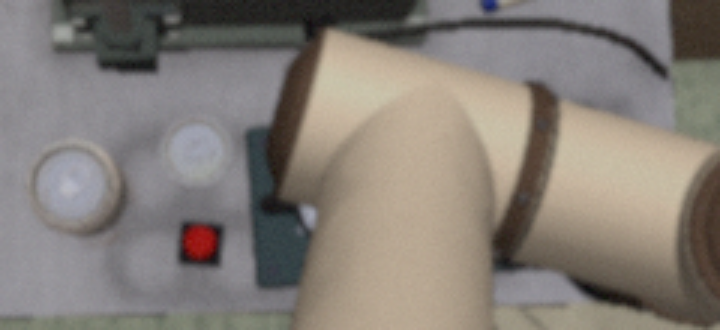

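```bash
python3 -m handwheel '[[0,0.003,0,0,0,0,-1],[0,0.006,0,0,0,0,-1],[0,0.006,0,0,0,0,-1]]'; python3 -m handwheel '[[0,0.003,0,0,0,0,-1],[0,0.005,0,0,0,0,-1],[0,0.005,0,0,0,0,-1]]'
```

```text
clock: 4.7
position: [403.4, -298.2, 88.0]
ee_rot: [1.0, 0.023, -0.001, -0.0]
contact_force: [0.5, 0.4, -0.5]
gripper_width: 0.3
grasp_force: 0.2
clock: 5.08
position: [403.4, -300.1, 88.0]
ee_rot: [1.0, 0.023, -0.001, -0.002]
contact_force: [0.7, 16.3, 5.5]
gripper_width: -0.1
grasp_force: 8.3
```

The post is firmly at the back stop: 16 N, and the TCP has travelled to the expected place. I back off, rise, and go above the gap at about 120° on the left side.

```bash
python3 -m handwheel '[[0,-0.008,0,0,0,0,-1],[0,-0.016,0,0,0,0,-1],[0,-0.016,-0.04,0,0,0,-1],[0,-0.016,-0.08,0,0,0,-1],[0,-0.016,-0.092,0,0,0,-1],[0,-0.056,-0.092,0,0,0,-1],[0,-0.096,-0.092,0,0,0,-1],[0.005,-0.136,-0.092,0,0,0,-1],[0.01,-0.176,-0.092,0,0,0,-1],[0.015,-0.206,-0.092,0,0,0,-1]]'
python3 - <<'E'
from h import *
print(stand(-28,60))
rows_to(*stand(-28,60),32)
s=read_state();im,d=get_image("wrist");cm=camera_model("wrist")
H=np.array(cm["hand_eye"],float);T=np.eye(4);T[:3,:3]=R.from_quat(s["ee_rot"]).as_matrix();T[:3,3]=s["position"]
M=np.linalg.inv(T@H);cm["rvec"]=cv2.Rodrigues(M[:3,:3])[0];cm["tvec"]=M[:3,3]
cv2.imwrite("pics/w2.png",im)
hsv=cv2.cvtColor(im,cv2.COLOR_BGR2HSV)
red=((hsv[...,0]<8)|(hsv[...,0]>172))&(hsv[...,1]>150)&(hsv[...,2]>90)
n,l,st,c=cv2.connectedComponentsWithStats(red.astype(np.uint8))
for i in range(1,n):
    if st[i][4]>30: print(st[i],c[i].round(),[onplane(cm,[c[i]],z)[0].round(1).tolist() for z in(50,120)])
# project lobe tops of model to picture for check
for a in range(-30,330,60):
    p=stand(58*np.cos(np.radians(a)),58*np.sin(np.radians(a)))
    print(a,cv2.projectPoints(np.array([[*p,50.]]),cm["rvec"],cm["tvec"],np.array(cm["K"],float),np.array(cm["dist"],float))[0].ravel().round())
E
```

```text
clock: 6.32
position: [408.8, -95.4, 179.7]
ee_rot: [1.0, 0.024, -0.001, 0.0]
contact_force: [-0.3, -0.4, -1.0]
gripper_width: 0.0
grasp_force: 0.0
[415.40948655 -88.27844955]
tcp [408.8 -95.4 179.7] yawx 2.7 F [-0.3 -0.4 -1. ] t 6.33 tool shift mm [  7.2  -6.8 147.7]
[337  89  11  12  96] [342.  95.] [[495.0, -173.4, 50.0], [493.2, -152.4, 120.0]]
[184 159  24  27 523] [196. 172.] [[413.1, -34.4, 50.0], [432.3, -49.1, 120.0]]
[477 193  35  30 609] [496. 205.] [[391.2, -362.2, 50.0], [416.0, -292.8, 120.0]]
-30 [343.  92.]
30 [281.  91.]
90 [250. 144.]
150 [278. 193.]
210 [333. 193.]
270 [367. 145.]
```

View pics/w2.png

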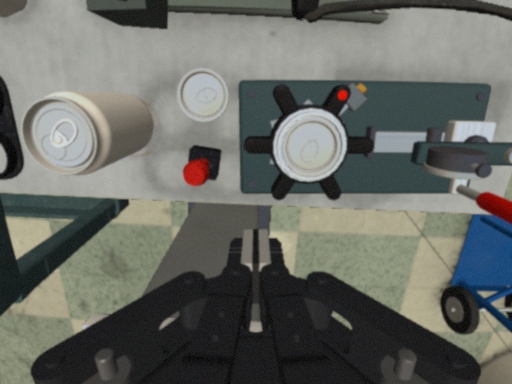

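Wrist view: slide is back (clear of the star), dot at (342,95), and the predicted lobe pixels match the picture. I descend into the gap.

```bash
python3 -m handwheel '[[0.003,-0.004,0.02,0,0,0,-1],[0.006,-0.007,0.05,0,0,0,-1],[0.006,-0.007,0.08,0,0,0,-1],[0.006,-0.007,0.105,0,0,0,-1],[0.006,-0.007,0.125,0,0,0,-1],[0.006,-0.007,0.14,0,0,0,-1],[0.006,-0.007,0.147,0,0,0,-1],[0.006,-0.007,0.147,0,0,0,-1]]'
python3 -c "
from h import *
rows_to(*stand(0,60),32)"
```

```text
clock: 7.38
position: [414.7, -89.5, 32.9]
ee_rot: [1.0, 0.024, -0.001, 0.0]
contact_force: [-0.5, 0.0, 0.7]
gripper_width: 0.1
grasp_force: 0.0
tcp [414.7 -89.5  32.9] yawx 2.7 F [-0.5  0.   0.7] t 7.38 tool shift mm [28.8 -1.1  0.8]
```

```bash
python3 -m handwheel '[[0.004,0,0,0,0,0,-1],[0.008,0,0,0,0,0,-1],[0.012,0,0,0,0,0,-1],[0.016,0,0,0,0,0,-1],[0.018,0,0,0,0,0,-1]]'; python3 -m handwheel '[[0.003,0,0,0,0,0,-1],[0.006,0,0,0,0,0,-1]]';  python3 -m handwheel '[[0.003,0,0,0,0,0,-1],[0.005,0,0,0,0,0,-1],[0.005,0,0,0,0,0,-1]]'
```

```text
clock: 8.0
position: [432.2, -88.5, 33.1]
ee_rot: [1.0, 0.023, -0.001, 0.0]
contact_force: [-4.8, 1.9, 3.2]
gripper_width: 0.2
grasp_force: 2.5
clock: 8.25
position: [439.7, -88.2, 33.3]
ee_rot: [1.0, 0.024, 0.001, 0.0]
contact_force: [-1.5, -0.0, -0.5]
gripper_width: 0.2
grasp_force: 0.3
clock: 8.62
position: [444.9, -87.9, 33.4]
ee_rot: [1.0, 0.024, 0.001, -0.0]
contact_force: [0.5, -0.3, -0.1]
gripper_width: -0.1
grasp_force: 0.0
```

The force rose to ~5 N, then dropped: one snap. I rise, and measure the dot.

```bash
cat >> h.py <<'E'
def dot():
    s=read_state();im,d=get_image("wrist");cm=camera_model("wrist")
    H=np.array(cm["hand_eye"],float);T=np.eye(4);T[:3,:3]=R.from_quat(s["ee_rot"]).as_matrix();T[:3,3]=s["position"]
    M=np.linalg.inv(T@H);cm["rvec"]=cv2.Rodrigues(M[:3,:3])[0];cm["tvec"]=M[:3,3]
    hsv=cv2.cvtColor(im,cv2.COLOR_BGR2HSV)
    red=((hsv[...,0]<8)|(hsv[...,0]>172))&(hsv[...,1]>150)&(hsv[...,2]>90)
    n,l,st,c=cv2.connectedComponentsWithStats(red.astype(np.uint8))
    for i in range(1,n):
        p=onplane(cm,[c[i]],50)[0][:2]-A
        if st[i][4]>20: print("red",st[i][4],c[i].round(),"r",np.hypot(*p).round(1),"dial deg",(-np.degrees(np.arctan2(p[1],p[0])-YAW)).round(1),"xy",(p+A).round(1),"z120",onplane(cm,[c[i]],120)[0].round(1))
    return im
E
python3 -m handwheel '[[-0.002,0,-0.02,0,0,0,-1],[-0.002,0,-0.05,0,0,0,-1],[-0.01,0,-0.08,0,0,0,-1],[-0.03,0.005,-0.11,0,0,-0.1,-1],[-0.045,0.01,-0.11,0,0,-0.25,-1],[-0.054,0.015,-0.11,0,0,-0.4,-1],[-0.054,0.022,-0.11,0,0,-0.524,-1],[-0.054,0.022,-0.11,0,0,-0.524,-1]]'
python3 -c "
from h import *
dot()
rows_to(*stand(-54.2,38),33)"
```

```text
clock: 9.62
position: [391.2, -112.7, 143.4]
ee_rot: [0.96, 0.281, 0.0, 0.0]
contact_force: [-0.3, -0.1, -0.5]
gripper_width: -0.3
grasp_force: 0.0
red 763 [191. 121.] r 117.2 dial deg -103.7 xy [413.3 -34.5] z120 [426.4 -44.9 120. ]
red 103 [386. 161.] r 56.4 dial deg 60.7 xy [ 475.7 -194.9] z120 [ 470.4 -157.9  120. ]
red 1092 [465. 317.] r 249.1 dial deg 105.0 xy [ 391.9 -390.1] z120 [ 411.4 -295.4  120. ]
tcp [ 391.2 -112.5  143.4] yawx 32.6 F [ 0.4 -0.1 -0.7] t 9.68 tool shift mm [ -0.3  -1.5 110.4]
```

Dial reads 60.7°, so one click is done. Second click: descend and push.

```bash
python3 -m handwheel '[[0,-0.001,0.03,0,0,0,-1],[0,-0.001,0.06,0,0,0,-1],[0,-0.001,0.085,0,0,0,-1],[0,-0.001,0.103,0,0,0,-1],[0,-0.001,0.11,0,0,0,-1],[0,-0.001,0.11,0,0,0,-1]]';  python3 -m handwheel '[[0.004,0,0,0,0,0,-1],[0.008,0,0,0,0,0,-1],[0.012,0,0,0,0,0,-1],[0.016,0,0,0,0,0,-1],[0.018,0,0,0,0,0,-1]]'; python3 -m handwheel '[[0.003,0,0,0,0,0,-1],[0.006,0,0,0,0,0,-1]]';  python3 -m handwheel '[[0.003,0,0,0,0,0,-1],[0.005,0,0,0,0,0,-1],[0.005,0,0,0,0,0,-1]]'
```

```text
clock: 10.42
position: [390.8, -111.5, 33.2]
ee_rot: [0.96, 0.282, -0.0, -0.0]
contact_force: [-0.3, 0.0, 0.1]
gripper_width: -0.2
grasp_force: 0.0
clock: 11.05
position: [404.8, -102.0, 33.2]
ee_rot: [0.96, 0.282, -0.001, -0.0]
contact_force: [-3.5, -3.0, 3.5]
gripper_width: 0.1
grasp_force: 2.3
clock: 11.3
position: [411.9, -98.3, 33.3]
ee_rot: [0.959, 0.282, 0.001, 0.0]
contact_force: [-0.6, -0.3, -0.8]
gripper_width: -0.0
grasp_force: 0.1
clock: 11.68
position: [415.8, -95.7, 33.4]
ee_rot: [0.959, 0.282, 0.001, 0.0]
contact_force: [0.1, -0.0, -0.4]
gripper_width: 0.2
grasp_force: 0.0
```

```bash
python3 -m handwheel '[[-0.002,0,-0.02,0,0,0,-1],[-0.002,0,-0.05,0,0,0,-1],[0,0,-0.08,0,0,0.1,-1],[0.003,-0.004,-0.11,0,0,0.25,-1],[0.004,-0.006,-0.11,0,0,0.4,-1],[0.004,-0.006,-0.11,0,0,0.524,-1],[0.004,-0.006,-0.11,0,0,0.524,-1]]'
python3 -c "
from h import *
dot()
rows_to(*stand(-28,60),33)"
```

```text
clock: 12.55
position: [415.1, -88.7, 143.4]
ee_rot: [1.0, 0.024, 0.0, -0.0]
contact_force: [0.5, -0.5, 0.3]
gripper_width: -0.1
grasp_force: 0.0
red 99 [387. 161.] r 56.8 dial deg 90.8 xy [ 447.7 -203.8] z120 [ 461.5 -168.6  120. ]
red 719 [195. 189.] r 117.2 dial deg -103.9 xy [412.8 -34.6] z120 [436.9 -49.5 120. ]
tcp [415.1 -88.8 143.3] yawx 2.8 F [-0.2 -0.6 -0.2] t 12.6 tool shift mm [  0.3  -0.5 110.3]
```

Dial is at 90.8°, so two clicks are done. Third click.

```bash
python3 -m handwheel '[[0,0,0.03,0,0,0,-1],[0,0,0.06,0,0,0,-1],[0,0,0.085,0,0,0,-1],[0,0,0.103,0,0,0,-1],[0,0,0.11,0,0,0,-1],[0,0,0.11,0,0,0,-1]]';  python3 -m handwheel '[[0.004,0,0,0,0,0,-1],[0.008,0,0,0,0,0,-1],[0.012,0,0,0,0,0,-1],[0.016,0,0,0,0,0,-1],[0.018,0,0,0,0,0,-1]]'; python3 -m handwheel '[[0.003,0,0,0,0,0,-1],[0.006,0,0,0,0,0,-1]]';  python3 -m handwheel '[[0.003,0,0,0,0,0,-1],[0.005,0,0,0,0,0,-1],[0.005,0,0,0,0,0,-1]]'
python3 -m handwheel '[[-0.002,0,-0.02,0,0,0,-1],[-0.002,0,-0.05,0,0,0,-1],[-0.01,0,-0.08,0,0,0,-1],[-0.03,0.005,-0.11,0,0,-0.1,-1],[-0.045,0.01,-0.11,0,0,-0.25,-1],[-0.054,0.015,-0.11,0,0,-0.4,-1],[-0.054,0.022,-0.11,0,0,-0.524,-1],[-0.054,0.022,-0.11,0,0,-0.524,-1]]'
python3 -c "
from h import *
dot()
rows_to(*stand(-54.2,38),33)"
```

```text
clock: 13.35
position: [415.2, -88.8, 33.2]
ee_rot: [1.0, 0.024, -0.0, 0.0]
contact_force: [0.1, -0.5, 0.3]
gripper_width: 0.1
grasp_force: 0.0
clock: 13.98
position: [432.3, -87.9, 33.2]
ee_rot: [1.0, 0.023, -0.001, -0.0]
contact_force: [-4.6, 2.0, 3.5]
gripper_width: -0.1
grasp_force: 2.4
clock: 14.22
position: [439.8, -87.7, 33.3]
ee_rot: [1.0, 0.024, 0.001, 0.0]
contact_force: [-0.5, -0.2, -0.2]
gripper_width: 0.0
grasp_force: 0.4
clock: 14.6
position: [444.9, -87.3, 33.4]
ee_rot: [1.0, 0.024, 0.001, -0.0]
contact_force: [-0.1, -0.4, -0.1]
gripper_width: 0.2
grasp_force: 0.0
clock: 15.6
position: [391.3, -112.1, 143.5]
ee_rot: [0.96, 0.281, 0.0, 0.0]
contact_force: [-0.1, 0.3, -0.5]
gripper_width: -0.0
grasp_force: 0.0
red 761 [192. 122.] r 117.2 dial deg -103.7 xy [413.3 -34.5] z120 [426.4 -44.7 120. ]
red 94 [349. 213.] r 57.3 dial deg 120.1 xy [ 419.5 -197.8] z120 [ 430.8 -159.7  120. ]
red 1088 [466. 317.] r 248.9 dial deg 105.0 xy [ 392. -390.] z120 [ 411.5 -295.1  120. ]
tcp [ 391.3 -111.9  143.4] yawx 32.6 F [-1.1  0.2 -0.3] t 15.65 tool shift mm [ -0.7  -1.  110.4]
```

Dial is at 120°, so three clicks are done. Fourth click, then rise.

```bash
python3 -m handwheel '[[0,-0.001,0.03,0,0,0,-1],[0,-0.001,0.06,0,0,0,-1],[0,-0.001,0.085,0,0,0,-1],[0,-0.001,0.103,0,0,0,-1],[0,-0.001,0.11,0,0,0,-1],[0,-0.001,0.11,0,0,0,-1]]';  python3 -m handwheel '[[0.004,0,0,0,0,0,-1],[0.008,0,0,0,0,0,-1],[0.012,0,0,0,0,0,-1],[0.016,0,0,0,0,0,-1],[0.018,0,0,0,0,0,-1]]'; python3 -m handwheel '[[0.003,0,0,0,0,0,-1],[0.006,0,0,0,0,0,-1]]';  python3 -m handwheel '[[0.003,0,0,0,0,0,-1],[0.005,0,0,0,0,0,-1],[0.005,0,0,0,0,0,-1]]'
python3 -m handwheel '[[-0.002,0,-0.02,0,0,0,-1],[-0.002,0,-0.05,0,0,0,-1],[0,0,-0.08,0,0,0.1,-1],[0.003,-0.004,-0.12,0,0,0.25,-1],[0.004,-0.006,-0.15,0,0,0.4,-1],[0.004,-0.006,-0.17,0,0,0.524,-1],[0.004,-0.006,-0.17,0,0,0.524,-1]]'
python3 -c "
from h import *
cv2.imwrite('pics/w3.png',dot())
print(stand(-48,-173),stand(-50,-208))
rows_to(*stand(-50,-208),203)"
```

```text
clock: 16.4
position: [390.8, -110.9, 33.2]
ee_rot: [0.96, 0.282, -0.0, -0.0]
contact_force: [-0.8, 0.3, -0.4]
gripper_width: 0.2
grasp_force: 0.0
clock: 17.02
position: [404.9, -101.4, 33.2]
ee_rot: [0.96, 0.282, -0.001, -0.0]
contact_force: [-3.1, -1.8, 4.1]
gripper_width: 0.1
grasp_force: 2.3
clock: 17.27
position: [412.2, -97.7, 33.4]
ee_rot: [0.959, 0.282, 0.001, 0.0]
contact_force: [0.1, 1.0, 0.2]
gripper_width: 0.2
grasp_force: 0.0
clock: 17.65
position: [415.7, -95.2, 33.4]
ee_rot: [0.959, 0.282, 0.0, 0.0]
contact_force: [0.6, -0.3, -0.5]
gripper_width: -0.0
grasp_force: 0.0
clock: 18.52
position: [416.1, -88.0, 204.6]
ee_rot: [1.0, 0.024, 0.002, -0.0]
contact_force: [-0.5, 0.5, -0.4]
gripper_width: -0.2
grasp_force: 0.0
red 427 [207. 173.] r 117.0 dial deg -103.9 xy [413.1 -34.8] z120 [432.2 -46.4 120. ]
red 63 [333. 192.] r 57.3 dial deg 149.8 xy [ 397.8 -178. ] z120 [ 420.5 -156.   120. ]
red 708 [490. 207.] r 232.4 dial deg 106.9 xy [ 388.1 -372.1] z120 [ 413.1 -304.6  120. ]
[ 405.59183938 -321.92907293] [ 405.12042149 -356.98299946]
tcp [415.2 -88.  203.4] yawx 2.8 F [-0.  -0.8  0.6] t 18.57 tool shift mm [-2.320e+01  2.681e+02  2.000e-01]
```

View pics/w3.png

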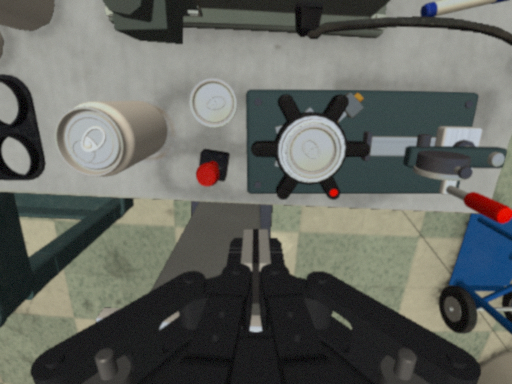

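The picture shows the dot at (333,192) → 149.8°, four clicks done; the end is seated and the slide is back. I go beyond the post on its -y side.

```bash
python3 -m handwheel '[[-0.005,0.04,0,0,0,0,-1],[-0.01,0.08,0,0,0,0,-1],[-0.015,0.12,0,0,0,0,-1],[-0.02,0.16,0,0,0,0,-1],[-0.023,0.2,0,0,0,0,-1],[-0.023,0.24,0,0,0,0,-1],[-0.023,0.27,0,0,0,0,-1],[-0.023,0.27,0,0,0,0,-1]]'
python3 -c "
from h import *
dot()
rows_to(*stand(-50,-208),88)"
```

```text
clock: 19.58
position: [404.1, -360.1, 201.0]
ee_rot: [1.0, 0.023, -0.002, -0.001]
contact_force: [-0.6, 1.0, 0.1]
gripper_width: 0.2
grasp_force: 0.0
red 65 [ 92. 171.] r 57.0 dial deg 150.4 xy [ 397.7 -177.3] z120 [ 418.2 -220.   120. ]
red 496 [214. 184.] r 177.4 dial deg 111.3 xy [ 388.7 -314.9] z120 [ 411.4 -324.9  120. ]
tcp [ 404.1 -359.1  201.3] yawx 2.7 F [ 0.3 -0.7 -0.2] t 19.62 tool shift mm [  1.5  -1.8 113.3]
```

```bash
python3 -m handwheel '[[0.002,0,0.03,0,0,0,-1],[0.002,0,0.06,0,0,0,-1],[0.002,0,0.09,0,0,0,-1],[0.002,0,0.108,0,0,0,-1],[0.002,0,0.113,0,0,0,-1],[0.002,0,0.113,0,0,0,-1]]'; python3 -m handwheel '[[0,-0.008,0,0,0,0,-1],[0,-0.016,0,0,0,0,-1],[0,-0.024,0,0,0,0,-1],[0,-0.032,0,0,0,0,-1],[0,-0.04,0,0,0,0,-1],[0,-0.048,0,0,0,0,-1],[0,-0.056,0,0,0,0,-1],[0,-0.064,0,0,0,0,-1],[0,-0.072,0,0,0,0,-1],[0,-0.08,0,0,0,0,-1]]'; python3 -m handwheel '[[0,-0.003,0,0,0,0,-1],[0,-0.005,0,0,0,0,-1],[0,-0.005,0,0,0,0,-1]]'
```

```text
clock: 20.38
position: [407.1, -358.3, 90.4]
ee_rot: [1.0, 0.024, -0.0, -0.0]
contact_force: [-0.2, 0.6, 0.0]
gripper_width: -0.0
grasp_force: 0.0
clock: 21.62
position: [403.5, -278.5, 90.4]
ee_rot: [1.0, 0.024, 0.0, 0.0]
contact_force: [1.2, -2.4, 2.9]
gripper_width: 0.3
grasp_force: 1.7
clock: 22.0
position: [402.6, -273.6, 90.0]
ee_rot: [1.0, 0.023, -0.0, -0.0]
contact_force: [0.8, -1.0, 0.1]
gripper_width: -0.2
grasp_force: 0.6
```

```bash
python3 -m handwheel '[[0,-0.002,0,0,0,0,-1],[0,-0.004,0,0,0,0,-1],[0,-0.004,0,0,0,0,-1]]'; python3 -m handwheel '[[0,-0.002,0,0,0,0,-1],[0,-0.003,0,0,0,0,-1],[0,-0.003,0,0,0,0,-1]]'
```

```text
clock: 22.38
position: [402.5, -270.2, 90.0]
ee_rot: [1.0, 0.024, -0.0, 0.0]
contact_force: [0.2, -5.2, -0.8]
gripper_width: 0.0
grasp_force: 2.4
clock: 22.75
position: [402.5, -269.9, 90.1]
ee_rot: [1.0, 0.024, -0.0, 0.002]
contact_force: [-1.0, -19.5, -6.3]
gripper_width: -0.1
grasp_force: 9.6
```

At the home stop (19.5 N with no further motion). I back off, rise, move clear and check.

```bash
python3 -m handwheel '[[0,0.01,0,0,0,0,-1],[0,0.02,0,0,0,0,-1],[0,0.022,-0.04,0,0,0,-1],[0,0.022,-0.08,0,0,0,-1],[0,0.022,-0.12,0,0,0,-1],[0,0.022,-0.14,0,0,0,-1],[0,0.022,-0.14,0,0,0,-1]]'
python3 -c "
from h import *
rows_to(400,-215,230)
im=dot()
cv2.imwrite('pics/w4.png',im)"
```

```text
clock: 23.62
position: [404.3, -289.0, 231.6]
ee_rot: [1.0, 0.024, 0.002, 0.0]
contact_force: [-0.3, -0.2, -0.6]
gripper_width: -0.1
grasp_force: 0.0
tcp [ 404.3 -289.   231.6] yawx 2.7 F [-0.3 -0.2 -0.6] t 23.62 tool shift mm [ -0.8 -74.1   1.6]
red 425 [ 43. 150.] r 121.0 dial deg -102.7 xy [414.4 -30.3] z120 [429.1 -85.2 120. ]
red 58 [163. 168.] r 57.2 dial deg 150.3 xy [ 397.6 -177.5] z120 [ 416.  -200.7  120. ]
red 390 [215. 179.] r 110.6 dial deg 125.0 xy [ 386.5 -240.3] z120 [ 407.3 -250.   120. ]
```

View pics/w4.png

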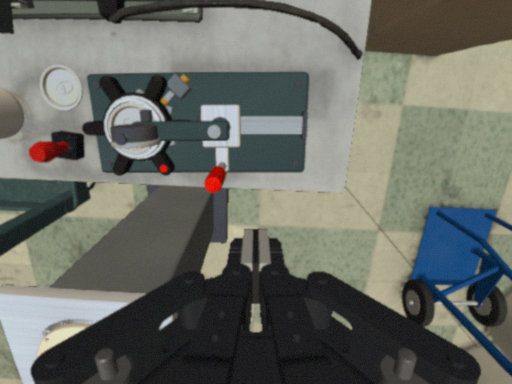

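The gauge is home over the end, with the post at (215,179). The dot at (163,168) gives 150°, and the stamp and spare end have not moved. Handing in.

```bash
python3 -c "
from h import *
print(job_done())"
```

```text
the job is handed in; nothing more can be done
None
```

The job is handed in with no verdict shown: I pushed the slide fully back, turned the dial exactly four clicks clockwise (30° to 150° on the camera), and pushed the slide home against its stop; the end stayed in its nest and I touched nothing else.

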